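Hardness probe on a resin-mounted sample

ROBOT

A 7-joint arm with a two-finger parallel gripper is mounted at the origin on a cart in front of the work surface, level with it; the furniture and walls round the work are solid. World frame = base frame: x ahead of the robot, y to its left, z up, the work surface at z = 0. Lengths are in m, angles in degrees, forces in N, time in s.
With the tool pointing down it reaches from about 0.425 to 0.875 m from the base axis. Payload 4.7 kg.
Tool frame: the origin (TCP) lies between the finger pads; the fingertips stand 19 mm ahead of it and the grasp point (between the pads) is the TCP; x points along the fingers, z is the direction in which the jaws open and shut, and the axes are right-handed (so a half turn about x gives the same grasp; the last joint's range is limited). The gripper opens to 87 mm and grips with 3 to 60 N. Pads are 19 mm wide; open, the fingers measure 117 mm over their backs; the gripper's body (75 mm by 190 mm) begins 51 mm behind the grasp point.
Start: joints at [-70.697, 18.392, -4.016, 83.108, 1.295, 78.541, -3.26], TCP at [0.206, 0.616, 0.242] pointing down, gripper open.
Joint ranges: [-163.93, 163.93], [-17.29, 119.83], [-79.2, 71.16], [3.27, 140.29], [-89.18, 269.18], [5.43, 117.66], [-154.24, 154.24]. Speed limits (degrees/s): [147.25, 147.25, 180, 180, 180, 180, 180].

INTERFACE

Orientations are given as [roll, pitch, yaw] about the fixed x, y, z axes, in that order (R = Rz(yaw) Ry(pitch) Rx(roll)).
In Python, from cell import monitor, read_camera, camera_model, env, regions_of gives the robot as it stands. The module is installed in compiled form; this text tells all that it offers.
- The arm moves only by the tool step_arm, never from a script. Its argument "deltas" is a list of rows, each a list of 5 numbers: the gripper's target within -1 to 1 (fully open at 1, half-way at 0, shut at -1), then the shift along the tool's x, y, z in m, then the turn about the tool's x in degrees. A call has 1 to 12 rows; each row is the pose to reach, as a shift and turn from the pose commanded when the call began, along the tool's axes at that moment; what a row does not reach only later rows make up. A row lasts 1/8 s, in which the tool goes at most 62.5 mm and 10.7 degrees, less where a joint would pass 70% of its speed; a pose out of reach is approached as far as the arm can. A call with a gripper value outside its range is refused whole. The fingers move at their own pace and stop on an object; "newtons" is the grip in N (left out, the last holds). Time passes only in rows, so rows that repeat a pose let the fingers close. It gives the time, the measured TCP pose, the force and the opening at its end, in the units of the state.
- monitor.get_obs(): the state, without advancing time (a new reading comes with each control period).
- read_camera(name): name is "scene" or "top" or "wrist"; returns (picture, depth): 384x512x3 uint8, red, green, blue; 384x512 float32, m along the optical axis (not along the pixel's ray), 0 where there is no reading.
- camera_model(name): a dict with "fx", "fy", "cx", "cy" (pixels), "xyz" and "attitude" of the camera in the world. Camera axes: x right, y down, z forward; pixel columns grow to the right and rows downward; lengths in m; the calibration is good to about 2 mm. A picture is of the moment at which its call begins: read the wrist's pose just before it. camera_model takes no time and is no camera call; for the wrist camera it gives the pose at the moment of the call.
- env.sign_off(): hands the job in, once; it reports no verdict.
Trained networks look in the newest picture that a camera, given by its name, has taken for a name from the list of things; names that differ only in an ending like _2 or _b are one class to them, and where a whole thing is asked for, a point or a joint stands for the part that bears it (a point fixed in the world has none). Each returns a list of dicts, best first, with "p" (0 to 1); they miss things now and then, are a little off and sometimes report something else, mostly with a low value. They report only what shows in the picture. A call takes as long as a camera call. They do not tell look-alikes from the thing itself.
- regions_of(camera, thing): "pixels" (384x512 bool, what is visible of it) and "pixel" ([column, row] in pixels, amid what is visible of it).
The state is a dict: "time_s": time; "qpos": joint angles; "joint_velocities": joint speeds; "effort": joint torques, N m; "tool_pos": TCP position; "tool_rot": TCP orientation; "force": force on the tool from outside, world axes, zero at the start; "wrist_torque": the same for the moment, N m; "grip_width": finger opening in m.
Only numpy, scipy, OpenCV 4.12 (cv2) and the standard library are available. Lean on these libraries where they do the work, as an engineer would, in place of code of your own. Each camera call takes 0.05 s, during which the arm holds its last target. There are 200 camera calls.

TASK

Stand the black resin sample mount, polished face up, on the middle of the small raised anvil and let go of it. Then take the hand probe out of its stand and hold it upright with its sprung tip on the middle of the mount's polished face, pressing lightly so that the tip is pushed about half way in. Press gently, leave the vial, the steel weight and the white puck where they are, and finish while still holding the probe there: do not put it down or let go.

Things in the scene. Friction and masses are not known exactly. Their poses are not given: they have to be found in the camera images.
- mount_centre (a point): Centre of the resin sample mount (half-way up): a loose black upright cylinder, 30 mm in diameter, 18 mm high, about 30 g, standing on the worktop with its face up (a light-grey polished piece of metal about 12 mm across in the middle of its top). z is its axis, up.
- mount_face (a point): Middle of the mount's polished top face, 9 mm above mount_centre. This is the spot to probe. The whole top is flat.
- anvil_top (a point): Centre of the flat top of the anvil: a fixed steel column with a round foot 70 mm in diameter and a round head 24 mm in diameter, whose top is 50 mm above the worktop. The mount stands on the head with its underside at this point, overhanging it by 3 mm all round.
- stand_top (a point): Centre of the top of the probe stand, 74 mm above the worktop: a fixed aluminium stand, foot 70 x 70 mm, with a level plate 56 x 60 mm whose 21 mm through-hole holds the probe's nose. The probe is lifted straight up out of it by at least 60 mm.
- probe_grip (a point): Middle of the probe's handle, where to grip. Loose upright hand tool, about 0.22 kg: round black handle 28 mm in diameter, 68 mm long (34 mm above and below this point, plus a 4 mm end cap), below it a steel nose, 17 mm wide, 46 mm long, then the sprung tip, a 6 mm pin with ball end. It starts upright in the stand, handle resting on the plate, tip free. z is its axis, up.
- probe_tip (a point): The very end of the probe's sprung tip, on the probe's axis, 92 mm below probe_grip when the tip is out (less when it is pushed in).
- plunger (a joint): How far the sprung tip is pushed into the probe, m: 0 fully out, 0.008 fully in. It takes 0.8 N to start it and 0.8 N more for each mm, so 4 N half way in.
- vial: Bystander: glass vial with a black cap, 23 mm in diameter, 53 mm high; origin at the centre of its underside.
- weight: Bystander: turned steel weight, 42 mm in diameter, 24 mm high; origin at the centre of its underside.
- puck: Bystander: plain white sample puck, 52 mm in diameter, 20 mm high; origin at the centre of its underside.
Things that resemble listed ones, but are neither listed nor needed, are in the scene too. What is shaped like the part that bears probe_grip but yellow is not meant.

How it is judged:
By the outcome, as a careful person would: the job done as asked, in the order asked, and still so for the second after the job is handed in, while the arm keeps its last pose, push and grip.
It also fails if it takes over 56 s, if anything falls off the work surface, if the arm or the gripper's body presses on something with over 40 N, if the wrist force passes 120 N, or if a joint passes its speed limit or range.

## Working session

There is one attempt and no reset: what is moved stays moved. The work goes in short steps, Python scripts to look and compute and a tool call to move; the robot and the scene stay as the last step left them, time stands still between calls to the robot, and variables do not carry over. Pictures are saved under pics/ and viewed, about 8 in all and at most 12, crops included, and the job is handed in when it is done.

Besides the shell and the picture viewer there is one more tool, called as name(argument=value, ...), one argument or row to a line, values as JSON. step_arm: Moves the arm, as the interface text tells. Its arguments: {"type":"object","properties":{"deltas":{"type":"array"},"newtons":{"type":"number"}},"required":["deltas"]}

```bash
mkdir -p pics
cat > h.py <<'E'
import numpy as np, cv2
from scipy.spatial.transform import Rotation as R
from cell import monitor, read_camera, camera_model, env, regions_of
def cam(n):
    m=camera_model(n); p,d=read_camera(n); return m,p,d
def rot(a):
    a=np.array(a,float)
    return a if a.shape==(3,3) else (R.from_quat(a).as_matrix() if a.size==4 else R.from_euler('xyz',a,degrees=True).as_matrix())
def cloud(m,d):
    v,u=np.mgrid[:d.shape[0],:d.shape[1]]
    P=np.stack([(u-m['cx'])/m['fx']*d,(v-m['cy'])/m['fy']*d,d],-1)
    W=P@rot(m['attitude']).T+np.array(m['xyz']); W[d==0]=np.nan; return W
def save(n,p): cv2.imwrite('pics/'+n+'.png',p[...,::-1])
E
cat > a.py <<'E'
from h import *
print(monitor.get_obs())
for c in ['scene','top']:
    m,p,d=cam(c); print(c,m); save(c+'0',p); W=cloud(m,d); np.savez(c+'0.npz',p=p,d=d,W=W)
    for t in ['mount_centre','anvil_top','stand_top','probe_grip','vial','weight','puck']:
        try: r=regions_of(c,t)
        except Exception as e: print(t,e); continue
        for q in r[:3]:
            w=W[q['pixels']]; w=w[~np.isnan(w[:,0])]
            if len(w): print(t,round(q['p'],2),q['pixel'],q['pixels'].sum(),'med',np.median(w,0).round(3),'lo',np.percentile(w,3,axis=0).round(3),'hi',np.percentile(w,97,axis=0).round(3))
a=np.hstack([cv2.imread('pics/scene0.png')]);
E
python3 a.py
```

```text
{'time_s': 0.0, 'qpos': array([-70.69588485,  18.43864946,  -4.01530778,  83.17624056,
         1.29319265,  78.54105102,  -3.25953315]), 'joint_velocities': array([-0.05023415, -0.02987102,  0.05189521,  0.0471909 , -0.05779901,
       -0.00840771,  0.02594026]), 'effort': array([ 6.22322859e-04, -4.91285205e+01, -4.03271439e-01, -3.12521839e+01,
       -6.38020132e-02,  4.38769755e-02,  1.85271902e-04]), 'tool_pos': array([0.20607831, 0.61590727, 0.24045437]), 'tool_rot': array([-177.85171607,   89.88912542, -106.34615817]), 'force': array([ 0.29395577,  0.26211938, -0.02431464]), 'wrist_torque': array([-0.03708092, -0.00188127, -0.00269854]), 'grip_width': 0.08709849435075423}
scene {'fx': 489.7124711449092, 'fy': 489.7124711449092, 'cx': 255.1043860916183, 'cy': 195.00833894993923, 'xyz': array([ 0.11241103, -0.76143173,  0.7196685 ]), 'attitude': array([-132.3376917 ,   -0.51489096,  -38.93009305])}
mount_centre 0.56 [205.1, 285.0] 261 med [ 0.383 -0.297  0.018] lo [ 0.372 -0.309  0.002] hi [ 0.397 -0.28   0.021]
anvil_top 0.94 [232.4, 239.1] 904 med [ 0.492 -0.236  0.012] lo [ 
[... 1023 characters left out ...]
09353208,  -89.62648519])}
mount_centre 0.74 [279.2, 256.5] 142 med [ 0.387 -0.292  0.019] lo [ 0.375 -0.305  0.016] hi [ 0.4   -0.282  0.022]
anvil_top 0.61 [250.3, 203.2] 846 med [ 0.498 -0.228  0.012] lo [ 0.468 -0.259  0.008] hi [ 0.528 -0.199  0.052]
stand_top 0.62 [194.0, 206.9] 925 med [ 0.492 -0.12   0.074] lo [ 0.463 -0.144  0.007] hi [ 0.529 -0.08   0.077]
probe_grip 0.58 [182.8, 199.3] 229 med [ 0.496 -0.112  0.143] lo [ 0.484 -0.123  0.093] hi [ 0.508 -0.098  0.149]
weight 0.83 [338.9, 210.2] 321 med [ 0.484 -0.418  0.023] lo [ 0.466 -0.435  0.004] hi [ 0.501 -0.399  0.026]
puck 0.91 [216.5, 129.8] 463 med [ 0.652 -0.157  0.02 ] lo [ 0.629 -0.178  0.017] hi [ 0.674 -0.134  0.023]
```

View pics/scene0.png

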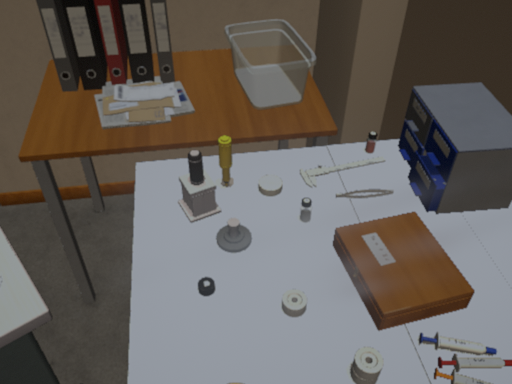

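View pics/top0.png

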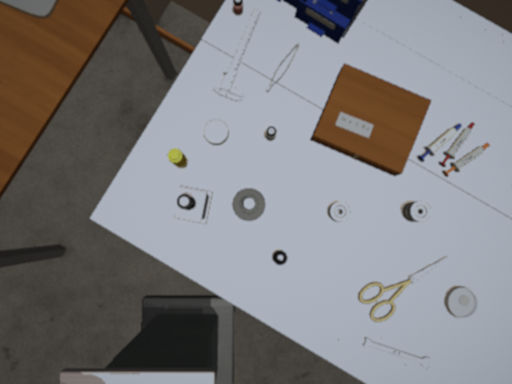

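```bash
cat > b.py <<'E'
from h import *
S=np.load('scene0.npz'); T=np.load('top0.npz')
P=np.vstack([S['W'].reshape(-1,3),T['W'].reshape(-1,3)]); P=P[~np.isnan(P[:,0])]
xs=np.arange(-.3,1.1,.1); ys=np.arange(.9,-.6,-.1)
print('      ',xs.round(1))
for y in ys:
    row=[]
    for x in xs:
        q=P[(abs(P[:,0]-x)<.05)&(abs(P[:,1]-y)<.05)]
        row.append('%5.2f'%np.percentile(q[:,2],99) if len(q)>3 else '  -  ')
    print('%5.1f'%y,' '.join(row))
def top(c,zlo,zhi,r=.05):
    for n,W in (('S',S['W']),('T',T['W'])):
        q=W.reshape(-1,3); q=q[(np.hypot(q[:,0]-c[0],q[:,1]-c[1])<r)&(q[:,2]>zlo)&(q[:,2]<zhi)]
        if len(q)<4: print(n,len(q)); continue
        (cx,cy),rad=cv2.minEnclosingCircle(q[:,:2].astype(np.float32))
        print(n,len(q),'mec',round(cx,4),round(cy,4),round(rad,4),'mean',q.mean(0).round(4),'mid',((q.min(0)+q.max(0))/2).round(4))
print('mount');top((.386,-.295),.014,.025,.03)
print('anvil');top((.495,-.23),.045,.06,.04)
print('foot');top((.495,-.23),.006,.016,.06)
print('stand');top((.493,-.115),.07,.08,.06)
print('probe');top((.493,-.115),.09,.16,.03)
print('yel');top((.577,-.096),.03,.16,.03)
print('weight');top((.484,-.418),.018,.03,.03)
E
python3 b.py
```

```text
[-0.3 -0.2 -0.1  0.   0.1  0.2  0.3  0.4  0.5  0.6  0.7  0.8  0.9  1. ]
  0.9   -     -     -     -     -   -0.89 -0.89 -0.89 -0.14  0.08  0.08  0.07  0.03  0.03
  0.8   -   -0.89 -0.89 -0.89 -0.89 -0.89 -0.89 -0.15  0.15  0.16  0.12  0.11  0.08  0.03
  0.7   -   -0.89 -0.89 -0.89 -0.89 -0.89 -0.89 -0.15 -0.15  0.15  0.15  0.15  0.05 -0.14
  0.6   -   -0.89 -0.89 -0.89 -0.89 -0.89 -0.15 -0.15 -0.15 -0.10 -0.09  0.14  0.14 -0.15
  0.5   -   -0.89 -0.89 -0.89 -0.89 -0.89 -0.15 -0.15 -0.13 -0.12 -0.11 -0.10 -0.14  0.02
  0.4   -     -   -0.89 -0.89 -0.89 -0.89 -0.89 -0.15 -0.15 -0.12 -0.12 -0.14 -0.14  0.02
  0.3   -     -   -0.89 -0.89 -0.89 -0.89 -0.89 -0.89   -   -0.14 -0.14 -0.15  0.01  0.02
  0.2   -     -     -   -0.89  0.00 -0.02 -0.89 -0.89   -     -     -   -0.14 -0.14  0.02
  0.1   -     -     -     -    0.00 -0.00 -0.89  0.00  0.00  0.00   -     -   -0.15 -0.15
  0.0   -     -     -     -    0.00  0.00   -    0.00  0.00  0.00  0.00   -     -     -  
 -0.1   -   -0.80 -0.71 -0.10  0.00  0.00  0.00  0.00  0.15  0.13  0.02  0.00  0.00   -  
 -0.2   -   -0.79 -0.79 -0.79  0.00 -0
[... 960 characters left out ...]
0746] mid [ 0.4959 -0.1094  0.075 ]
T 631 mec 0.4969 -0.1096 0.0405 mean [ 0.4962 -0.1116  0.0748] mid [ 0.497  -0.109   0.0749]
probe
S 398 mec 0.4965 -0.1125 0.0157 mean [ 0.4917 -0.1171  0.1234] mid [ 0.4955 -0.1118  0.1195]
T 225 mec 0.4969 -0.1099 0.014 mean [ 0.496  -0.1118  0.139 ] mid [ 0.4964 -0.1098  0.1221]
yel
S 474 mec 0.5814 -0.0902 0.0147 mean [ 0.5778 -0.0949  0.0931] mid [ 0.5813 -0.0907  0.0811]
T 262 mec 0.5835 -0.0877 0.014 mean [ 0.5808 -0.0906  0.1151] mid [ 0.5834 -0.0882  0.0972]
weight
S 423 mec 0.4826 -0.4195 0.0221 mean [ 0.4819 -0.4207  0.0234] mid [ 0.4826 -0.4198  0.0229]
T 308 mec 0.484 -0.4186 0.0214 mean [ 0.4842 -0.4187  0.0234] mid [ 0.485  -0.4186  0.0238]
```

```bash
cat >> h.py <<'E'
def plan(*pts, jaw=None):
    o=monitor.get_obs(); p=o['tool_pos']; M=rot(o['tool_rot'])
    print('t',round(o['time_s'],2),'pos',p.round(4),'x',M[:,0].round(3),'z',M[:,2].round(3),'F',o['force'].round(2),'w',round(o['grip_width'],4),'q',o['qpos'].round(0))
    for t in pts: print(t,'->',(M.T@(np.array(t)-p)).round(4))
    if jaw is not None:
        a=np.radians(jaw); dz=M.T@np.array([np.cos(a),np.sin(a),0]); th=np.degrees(np.arctan2(-dz[1],dz[2])); print('turn',th.round(1),'or',(th-180*np.sign(th)).round(1))
E
python3 -c "
from h import *
plan((.38,.45,.24),(.50,.25,.24),(.52,0,.24),(.46,-.2,.24),(.3865,-.294,.2),jaw=0)"
```

```text
t 0.8 pos [0.2062 0.6164 0.2416] x [ 0.  0. -1.] z [0.317 0.948 0.   ] F [ 0.08  0.26 -0.03] w 0.0869 q [-71.  18.  -4.  83.   1.  79.  -3.]
(0.38, 0.45, 0.24) -> [ 0.0016 -0.2176 -0.1027]
(0.5, 0.25, 0.24) -> [ 0.0016 -0.3948 -0.2543]
(0.52, 0, 0.24) -> [ 0.0016 -0.4931 -0.4851]
(0.46, -0.2, 0.24) -> [ 0.0016 -0.4997 -0.6938]
(0.3865, -0.294, 0.2) -> [ 0.0415 -0.4598 -0.8062]
turn 71.5 or -108.5
```

step_arm(
  deltas=[
    [1,0,-0.055,-0.026,6],
    [1,0,-0.11,-0.052,12],
    [1,0,-0.164,-0.078,18],
    [1,0,-0.218,-0.103,24],
    [1,0,-0.262,-0.141,30],
    [1,0,-0.306,-0.179,36],
    [1,0,-0.35,-0.217,42],
    [1,0,-0.395,-0.254,48],
    [1,0,-0.42,-0.312,54],
    [1,0,-0.445,-0.37,60],
    [1,0,-0.469,-0.428,66],
    [1,0,-0.493,-0.485,71.5],
  ],
)

```text
time_s: 2.3
tool_pos: [0.5198, -0.0009, 0.242]
tool_rot: [31.2, 89.9, 31.0]
force: [1.1, -0.6, 0.3]
grip_width: 0.087
```

```bash
python3 -c "
from h import *
plan((.46,-.2,.22),(.3865,-.294,.16),jaw=0)"
```

```text
t 2.3 pos [ 0.5198 -0.0009  0.242 ] x [ 0.001  0.001 -1.   ] z [ 1.    -0.003  0.001] F [ 1.05 -0.62  0.26] w 0.087 q [-31.   2.  30. 102.  -1.  76.  -2.]
(0.46, -0.2, 0.22) -> [ 0.0217 -0.1993 -0.0593]
(0.3865, -0.294, 0.16) -> [ 0.0816 -0.2935 -0.1325]
turn -0.2 or 179.8
```

step_arm(
  deltas=[
    [1,0.005,-0.05,-0.015,0],
    [1,0.011,-0.1,-0.03,0],
    [1,0.016,-0.15,-0.045,0],
    [1,0.022,-0.2,-0.06,0],
    [1,0.037,-0.225,-0.08,0],
    [1,0.055,-0.255,-0.1,0],
    [1,0.07,-0.28,-0.12,0],
    [1,0.0816,-0.2935,-0.1325,0],
    [1,0.0816,-0.2935,-0.1325,0],
    [1,0.0816,-0.2935,-0.1325,0],
  ],
)

```text
time_s: 3.55
tool_pos: [0.3884, -0.2918, 0.1605]
tool_rot: [7.4, 89.9, 7.5]
force: [0.7, 0.0, 0.1]
grip_width: 0.087
```

```bash
cat > c.py <<'E'
from h import *
plan((.3865,-.294,.023),jaw=0)
m,p,d=cam('wrist'); W=cloud(m,d); save('w1',p); print(m['xyz'],m['attitude'])
q=W.reshape(-1,3); q=q[(np.hypot(q[:,0]-.3865,q[:,1]+.294)<.03)&(q[:,2]>.012)&(q[:,2]<.026)]
print(len(q),cv2.minEnclosingCircle(q[:,:2].astype(np.float32)),q.mean(0))
for r in regions_of('wrist','mount_centre')[:2]:
    w=W[r['pixels']]; print(r['p'],r['pixel'],np.nanmedian(w,0),cv2.minEnclosingCircle(w[w[:,2]>.015][:,:2].astype(np.float32)))
E
python3 c.py
```

```text
t 3.55 pos [ 0.3884 -0.2918  0.1605] x [ 0.001  0.    -1.   ] z [1.    0.001 0.001] F [0.74 0.01 0.08] w 0.087 q [-13.   1.  48. 113.  -1.  66.  35.]
(0.3865, -0.294, 0.023) -> [ 0.1375 -0.0022 -0.0021]
turn 0.1 or -179.9
[ 0.38774224 -0.21230482  0.30408256] [ 1.63298663e+02 -5.16381550e-02  3.18441807e-02]
695 ((0.385753333568573, -0.2928619086742401), 0.015140719711780548) [ 0.38588369 -0.2919898   0.01811648]
0.96 [252.8, 187.6] [ 0.38543355 -0.29110916  0.01815176] ((0.3857501745223999, -0.2927825450897217), 0.015158303081989288)
```

step_arm(
  deltas=[
    [1,0.04,-0.001,-0.002,0],
    [1,0.08,-0.0012,-0.0025,0],
    [1,0.11,-0.0012,-0.0025,0],
    [1,0.125,-0.0012,-0.0025,0],
    [1,0.1365,-0.0012,-0.0025,0],
    [1,0.1365,-0.0012,-0.0025,0],
  ],
)

```text
time_s: 4.4
tool_pos: [0.3851, -0.2936, 0.0234]
tool_rot: [161.6, 90.0, 161.6]
force: [0.2, 0.4, 0.7]
grip_width: 0.0867
```

```bash
python3 -c "
from h import *
plan((.386,-.293,.023),jaw=0)"
```

```text
t 4.4 pos [ 0.3851 -0.2936  0.0234] x [-0.  0. -1.] z [ 1.  0. -0.] F [0.24 0.43 0.74] w 0.0867 q [ -8.  15.  46. 120. -14.  50.  47.]
(0.386, -0.293, 0.023) -> [0.0004 0.0006 0.0009]
turn 0.0 or -180.0
```

Close.

step_arm(
  deltas=[
    [-1,0,0,0.0008,0],
    [-1,0,0,0.0008,0],
    [-1,0,0,0.0008,0],
    [-1,0,0,0.0008,0],
    [-1,0,0,0.0008,0],
    [-1,0,0,0.0008,0],
  ],
  newtons=20,
)

```text
time_s: 5.15
tool_pos: [0.3857, -0.2937, 0.0234]
tool_rot: [74.9, 90.0, 75.0]
force: [0.1, -0.3, 0.4]
grip_width: 0.0351
```

step_arm(
  deltas=[
    [-1,0,0,0,0],
    [-1,0,0,0,0],
    [-1,0,0,0,0],
    [-1,0,0,0,0],
  ],
  newtons=20,
)

```text
time_s: 5.65
tool_pos: [0.3857, -0.2937, 0.0234]
tool_rot: [37.6, 90.0, 37.6]
force: [-0.1, -0.0, 0.8]
grip_width: 0.0288
```

```bash
python3 -c "
from h import *
plan((.386,-.293,.13),(.4975,-.2277,.13),jaw=0)"
```

```text
t 5.65 pos [ 0.3857 -0.2937  0.0234] x [ 0.  0. -1.] z [1. 0. 0.] F [-0.09 -0.    0.81] w 0.0288 q [ -8.  15.  46. 120. -14.  50.  47.]
(0.386, -0.293, 0.13) -> [-0.1066  0.0007  0.0003]
(0.4975, -0.2277, 0.13) -> [-0.1065  0.066   0.1118]
turn 0.0 or -180.0
```

step_arm(
  deltas=[
    [-1,-0.02,0,0,0],
    [-1,-0.06,0,0,0],
    [-1,-0.106,0,0,0],
    [-1,-0.106,0.02,0.035,0],
    [-1,-0.106,0.04,0.07,0],
    [-1,-0.106,0.055,0.095,0],
    [-1,-0.106,0.066,0.112,0],
    [-1,-0.106,0.066,0.112,0],
    [-1,-0.106,0.066,0.112,0],
  ],
)

```text
time_s: 6.78
tool_pos: [0.4964, -0.2288, 0.1293]
tool_rot: [-163.0, 89.9, -163.1]
force: [-0.2, 0.5, 0.2]
grip_width: 0.029
```

```bash
cat > d.py <<'E'
from h import *
plan((.4975,-.2277,.0745),jaw=0)
for c in ['scene','wrist']:
    m,p,d=cam(c); W=cloud(m,d); save(c+'2',p)
    for r in regions_of(c,'mount_centre')[:2]:
        w=W[r['pixels']]; w=w[~np.isnan(w[:,0])]; print(c,r['p'],r['pixel'],len(w),np.nanmedian(w,0),w.min(0),w.max(0))
    q=W.reshape(-1,3); q=q[(np.hypot(q[:,0]-.4975,q[:,1]+.2277)<.037)&(q[:,2]>.004)&(q[:,2]<.016)]
    if len(q): print('foot',len(q),cv2.minEnclosingCircle(q[:,:2].astype(np.float32)))
a=cv2.imread('pics/scene2.png')[120:300,130:310]; b=cv2.imread('pics/wrist2.png')
cv2.imwrite('pics/c2.png',np.hstack([cv2.resize(a,(384,384)),b])[:, :900] if 0 else cv2.resize(np.hstack([cv2.resize(a,(384,384)),b]),(800,343)))
E
python3 d.py
```

```text
t 6.78 pos [ 0.4964 -0.2288  0.1293] x [-0.001 -0.    -1.   ] z [ 1.    -0.002 -0.001] F [-0.16  0.49  0.17] w 0.029 q [-18.  13.  45. 107. -10.  64.  31.]
(0.4975, -0.2277, 0.0745) -> [0.0548 0.0011 0.0012]
turn -0.1 or 179.9
scene 0.74 [233.0, 197.7] 189 [ 0.49627145 -0.23803009  0.12362933] [ 4.83169354e-01 -2.45321687e-01  1.90723346e-04] [ 0.59120374 -0.10827211  0.12723762]
foot 561 ((0.49713510274887085, -0.22816279530525208), 0.035953473299741745)
wrist 0.68 [256.7, 242.8] 2118 [ 0.49618271 -0.22232962  0.12415375] [ 0.47834952 -0.27200936 -0.00050884] [ 0.51917063 -0.21280982  0.12630115]
foot 2765 ((0.4972398281097412, -0.22666995227336884), 0.03495221957564354)
```

View pics/c2.png

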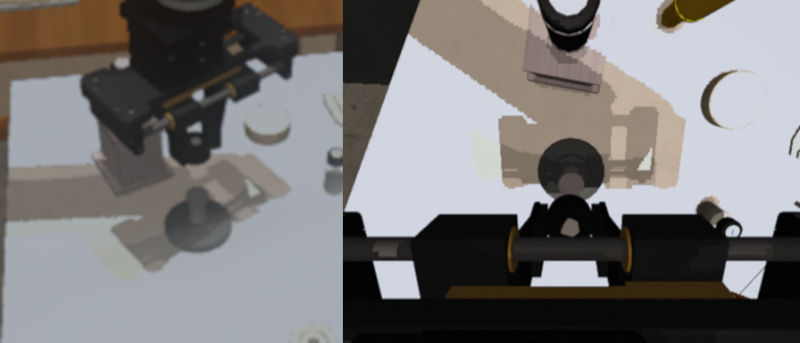

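step_arm(
  deltas=[
    [-1,0.015,0.001,0.0011,0],
    [-1,0.03,0.001,0.0011,0],
    [-1,0.042,0.001,0.0011,0],
    [-1,0.05,0.001,0.0011,0],
    [-1,0.0535,0.001,0.0011,0],
    [-1,0.0535,0.001,0.0011,0],
    [-1,0.0535,0.001,0.0011,0],
  ],
)

```text
time_s: 7.85
tool_pos: [0.4991, -0.2268, 0.0764]
tool_rot: [-7.0, 89.9, -7.0]
force: [0.2, -0.2, -0.6]
grip_width: 0.0286
```

```bash
python3 -c "
from h import *
plan((.4975,-.2277,.0736),jaw=0)"
```

```text
t 7.85 pos [ 0.4991 -0.2268  0.0764] x [ 0.001 -0.    -1.   ] z [1.    0.    0.001] F [ 0.24 -0.24 -0.65] w 0.0286 q [-16.  18.  44. 110. -14.  58.  34.]
(0.4975, -0.2277, 0.0736) -> [ 0.0028 -0.0009 -0.0016]
turn 0.0 or -180.0
```

step_arm(
  deltas=[
    [-1,0.001,-0.0009,-0.0016,0],
    [-1,0.002,-0.0009,-0.0016,0],
    [-1,0.0025,-0.0009,-0.0016,0],
    [-1,0.0025,-0.0009,-0.0016,0],
  ],
)

```text
time_s: 8.35
tool_pos: [0.4972, -0.2275, 0.0735]
tool_rot: [31.7, 90.0, 31.7]
force: [0.1, 0.2, 0.0]
grip_width: 0.0288
```

```bash
cat > e.py <<'E'
from h import *
plan((.4975,-.2277,.0736),jaw=0)
m,p,d=cam('scene'); W=cloud(m,d); save('scene3',p)
cv2.imwrite('pics/c3.png',cv2.resize(p[170:270,170:300,::-1],(780,600),interpolation=cv2.INTER_CUBIC))
o=np.array([np.r_[monitor.get_obs()['tool_pos'],monitor.get_obs()['force']] for _ in range(6) if read_camera('top') is not None]); print(o.round(4))
E
python3 e.py
```

```text
t 8.35 pos [ 0.4972 -0.2275  0.0735] x [ 0.  0. -1.] z [1. 0. 0.] F [0.09 0.2  0.04] w 0.0288 q [-16.  18.  44. 110. -15.  58.  34.]
(0.4975, -0.2277, 0.0736) -> [-0.0001 -0.0002  0.0003]
turn 0.0 or -180.0
[[ 0.4972 -0.2275  0.0735 -0.056   0.3176 -0.464 ]
 [ 0.4972 -0.2276  0.0735 -0.7647  0.826  -0.6329]
 [ 0.4972 -0.2275  0.0734  0.516   0.4123 -0.2808]
 [ 0.4972 -0.2276  0.0734 -0.3928  0.4066 -1.338 ]
 [ 0.4972 -0.2276  0.0735 -0.3497  0.4321  0.1948]
 [ 0.4972 -0.2275  0.0735 -1.0575  1.2031 -0.9816]]
```

View pics/c3.png

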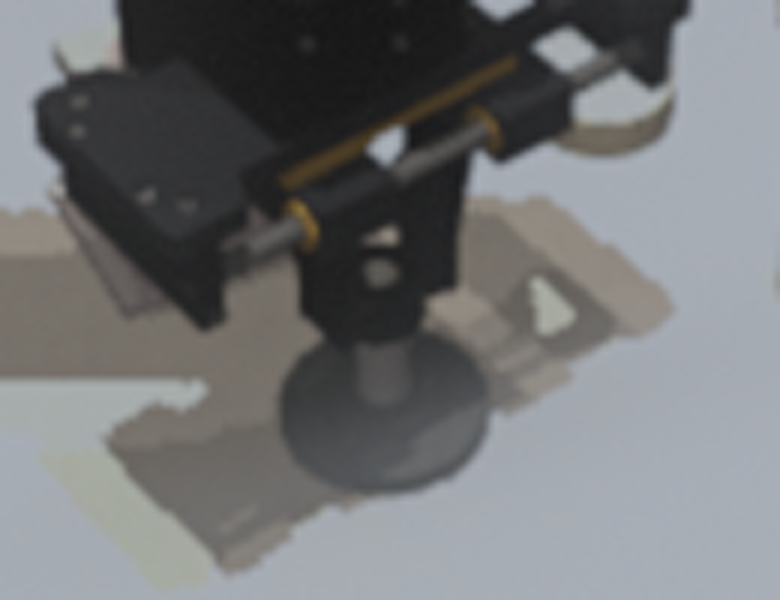

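step_arm(
  deltas=[
    [-1,0.0003,0,0.0003,0],
    [-0.2,0.0003,0,0.0003,0],
    [0,0.0003,0,0.0003,0],
    [0.2,0.0003,0,0.0003,0],
    [0.4,0.0003,0,0.0003,0],
    [0.4,-0.02,0,0,0],
    [0.4,-0.06,0,0,0],
    [0.6,-0.1,0,0,0],
    [1,-0.14,0,0,0],
    [1,-0.14,0,0,0],
  ],
)

```text
time_s: 9.95
tool_pos: [0.4992, -0.229, 0.2182]
tool_rot: [-8.5, 89.5, -8.6]
force: [0.3, 0.1, 0.0]
grip_width: 0.0813
```

```bash
cat > f.py <<'E'
from h import *
plan((.4966,-.110,.23),(.4966,-.110,.108),jaw=90)
def mec(W,c,lo,hi,r):
    q=W.reshape(-1,3); q=q[(np.hypot(q[:,0]-c[0],q[:,1]-c[1])<r)&(q[:,2]>lo)&(q[:,2]<hi)]
    if len(q)>4:
        (a,b),rr=cv2.minEnclosingCircle(q[:,:2].astype(np.float32)); return len(q),round(a,4),round(b,4),round(rr,4),q.mean(0).round(4)
for c in ['scene','top','wrist']:
    m,p,d=cam(c); W=cloud(m,d); save(c+'4',p)
    print(c,'mount',mec(W,(.4975,-.2277),.064,.073,.03),'foot',mec(W,(.4975,-.2277),.006,.015,.037),'probe',mec(W,(.4966,-.11),.142,.153,.025))
E
python3 f.py
```

```text
t 9.95 pos [ 0.4992 -0.229   0.2182] x [ 0.008 -0.001 -1.   ] z [ 1.    -0.     0.008] F [0.31 0.12 0.04] w 0.0813 q [-21.   8.  47. 101.  -6.  73.  27.]
(0.4966, -0.11, 0.23) -> [-0.012   0.119  -0.0026]
(0.4966, -0.11, 0.108) -> [ 0.11    0.1191 -0.0035]
turn -90.0 or 90.0
scene mount (158, 0.497, -0.2299, 0.016, array([ 0.4954, -0.2304,  0.0685])) foot (495, 0.4976, -0.2287, 0.0361, array([ 0.4928, -0.2353,  0.0105])) probe (50, 0.4913, -0.113, 0.0134, array([ 0.4893, -0.1129,  0.1445]))
top mount None foot None probe None
wrist mount (677, 0.4963, -0.2266, 0.0151, array([ 0.4965, -0.2261,  0.0682])) foot (1474, 0.4971, -0.2267, 0.035, array([ 0.4974, -0.2196,  0.0103])) probe (1114, 0.4958, -0.1086, 0.0136, array([ 0.4957, -0.1087,  0.1448]))
```

step_arm(
  deltas=[
    [0.4,-0.01,0.03,-0.001,0],
    [0.4,-0.01,0.07,-0.002,0],
    [0.4,-0.01,0.1,-0.0026,0],
    [0.4,-0.01,0.119,-0.0026,0],
    [0.4,-0.01,0.119,-0.0026,0],
    [0.4,-0.01,0.119,-0.0026,0],
    [0.4,-0.01,0.119,-0.0026,0],
  ],
)

```text
time_s: 10.98
tool_pos: [0.4943, -0.1099, 0.2233]
tool_rot: [-131.8, 90.0, -132.0]
force: [0.5, -0.0, 0.3]
grip_width: 0.061
```

```bash
python3 f.py
```

```text
t 10.97 pos [ 0.4943 -0.1099  0.2233] x [-0. -0. -1.] z [ 1.    -0.002 -0.   ] F [ 0.47 -0.03  0.26] w 0.061 q [-30.   1.  40. 106.  -0.  74.  10.]
(0.4966, -0.11, 0.23) -> [-0.0067 -0.0001  0.0023]
(0.4966, -0.11, 0.108) -> [ 0.1153 -0.      0.0023]
turn -90.1 or 89.9
scene mount (155, 0.4963, -0.2285, 0.0164, array([ 0.4956, -0.2302,  0.0685])) foot (507, 0.4972, -0.2289, 0.0356, array([ 0.4926, -0.2352,  0.0106])) probe (85, 0.4956, -0.1104, 0.0142, array([ 0.4949, -0.1127,  0.145 ]))
top mount (177, 0.4977, -0.2279, 0.0151, array([ 0.4976, -0.2279,  0.0687])) foot (574, 0.4982, -0.2278, 0.0348, array([ 0.4978, -0.2277,  0.0108])) probe (8, 0.489, -0.1145, 0.0038, array([ 0.489 , -0.1145,  0.1454]))
wrist mount (20, 0.4963, -0.2392, 0.0071, array([ 0.4963, -0.2397,  0.0684])) foot (906, 0.4971, -0.2258, 0.0347, array([ 0.497 , -0.2113,  0.0102])) probe (653, 0.4957, -0.1078, 0.0135, array([ 0.4958, -0.1074,  0.1447]))
```

step_arm(
  deltas=[
    [0.4,0.02,0,0.0018,0],
    [0.4,0.05,0,0.0018,0],
    [0.4,0.08,0,0.0018,0],
    [0.4,0.1,0,0.0018,0],
    [0.4,0.115,0,0.0018,0],
    [0.4,0.115,0,0.0018,0],
    [0.4,0.115,0,0.0018,0],
  ],
)

```text
time_s: 12.0
tool_pos: [0.497, -0.1088, 0.1092]
tool_rot: [-2.0, 89.9, -2.0]
force: [-1.4, -0.5, -0.7]
grip_width: 0.0612
```

```bash
python3 -c "
from h import *
plan((.4963,-.1095,.108),jaw=0)"
```

```text
t 12.0 pos [ 0.497  -0.1088  0.1092] x [ 0.001 -0.    -1.   ] z [ 1.    -0.     0.001] F [-1.38 -0.47 -0.74] w 0.0612 q [-28.   9.  41. 113.  -6.  60.  15.]
(0.4963, -0.1095, 0.108) -> [ 0.0012 -0.0007 -0.0007]
turn -0.0 or 180.0
```

step_arm(
  deltas=[
    [0.4,0.001,-0.0007,-0.0008,0],
    [-1,0.001,-0.0007,-0.0008,0],
    [-1,0.001,-0.0007,-0.0008,0],
    [-1,0.001,-0.0007,-0.0008,0],
    [-1,0.001,-0.0007,-0.0008,0],
    [-1,0.001,-0.0007,-0.0008,0],
    [-1,0.001,-0.0007,-0.0008,0],
    [-1,0.001,-0.0007,-0.0008,0],
  ],
  newtons=40,
)

```text
time_s: 13.0
tool_pos: [0.4958, -0.1093, 0.1075]
tool_rot: [3.7, 90.0, 3.7]
force: [1.9, -0.4, -0.5]
grip_width: 0.0272
```

```bash
python3 -c "
from h import *
plan((.4963,-.1095,.108),jaw=0)"
```

```text
t 13.0 pos [ 0.4958 -0.1093  0.1075] x [ 0.  0. -1.] z [1. 0. 0.] F [ 1.89 -0.38 -0.49] w 0.0272 q [-28.   9.  41. 114.  -7.  60.  15.]
(0.4963, -0.1095, 0.108) -> [-0.0005 -0.0002  0.0005]
turn 0.0 or -180.0
```

step_arm(
  deltas=[
    [-1,-0.01,0,0,0],
    [-1,-0.025,0,0,0],
    [-1,-0.04,0,0,0],
    [-1,-0.06,0,0,0],
    [-1,-0.08,0,0,0],
    [-1,-0.1,0,0,0],
    [-1,-0.115,0,0,0],
    [-1,-0.115,0,0,0],
  ],
)

```text
time_s: 14.0
tool_pos: [0.4963, -0.1094, 0.2239]
tool_rot: [7.2, 89.8, 7.2]
force: [-0.3, 0.1, -2.0]
grip_width: 0.0276
```

```bash
cat > g.py <<'E'
from h import *
plan((.4972,-.2277,.19),jaw=0)
m,p,d=cam('scene'); W=cloud(m,d); save('scene5',p)
r=regions_of('scene','probe_grip')
for q in r[:2]:
    w=W[q['pixels']]; w=w[~np.isnan(w[:,0])]; print(q['p'],q['pixel'],np.median(w,0),w.min(0),w.max(0))
cv2.imwrite('pics/c5.png',cv2.resize(p[80:240,120:320,::-1],(750,600),interpolation=cv2.INTER_CUBIC))
E
python3 g.py
```

```text
t 14.0 pos [ 0.4963 -0.1094  0.2239] x [ 0.003  0.    -1.   ] z [1.    0.    0.003] F [-0.29  0.13 -2.02] w 0.0276 q [-30.   1.  41. 106.  -1.  74.  10.]
(0.4972, -0.2277, 0.19) -> [ 0.0339 -0.1183  0.0007]
turn 0.0 or -180.0
0.87 [193.2, 124.1] [ 0.49238157 -0.11961471  0.21517202] [ 0.47692376 -0.14583848 -0.14941568] [0.72242345 0.30411778 0.27961926]
0.68 [226.1, 158.4] [ 0.57737609 -0.09567782  0.09331384] [ 0.56759748 -0.10535689  0.00215838] [ 0.601991   -0.04486669  0.13300387]
```

View pics/c5.png

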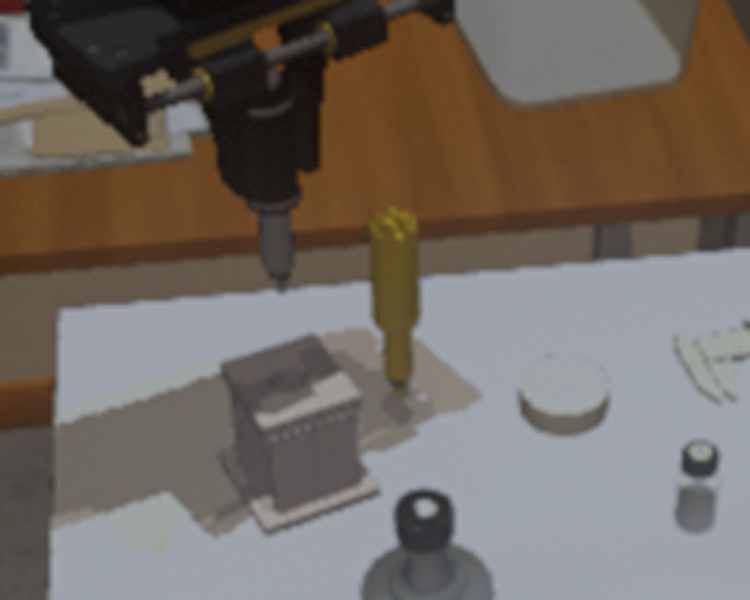

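step_arm(
  deltas=[
    [-1,0,-0.03,0,0],
    [-1,0.005,-0.06,0,0],
    [-1,0.015,-0.09,0,0],
    [-1,0.025,-0.11,0,0],
    [-1,0.034,-0.1183,0.0007,0],
    [-1,0.034,-0.1183,0.0007,0],
    [-1,0.034,-0.1183,0.0007,0],
    [-1,0.034,-0.1183,0.0007,0],
  ],
)

```text
time_s: 15.1
tool_pos: [0.4968, -0.2266, 0.1888]
tool_rot: [30.9, 89.9, 31.0]
force: [0.2, 0.1, -2.3]
grip_width: 0.0275
```

```bash
cat > k.py <<'E'
from h import *
import sys
plan((.4972,-.2277,.17),(.4972,-.2277,.156),jaw=0)
o=monitor.get_obs()['tool_pos']
for n in ['scene','wrist']:
    m,p,d=cam(n); W=cloud(m,d); save(n+sys.argv[1],p)
    q=W.reshape(-1,3); q=q[np.hypot(q[:,0]-o[0],q[:,1]-o[1])<.03]
    Rm=rot(m['attitude']); 
    for lo,hi,nm in ((-.093,-.082,'pin'),(-.060,-.052,'noselow'),(-.052,-.045,'nosemid'),(-.045,-.037,'nosetop')):
        s=q[(q[:,2]>o[2]+lo)&(q[:,2]<o[2]+hi)]
        if len(s)<4: continue
        # circle fit with fixed radius
        from scipy.optimize import least_squares
        r=.003 if nm=='pin' else .0085
        v=np.array(m['xyz'])[:2]-s.mean(0)[:2]; v/=np.linalg.norm(v)
        f=least_squares(lambda c:np.hypot(s[:,0]-c[0],s[:,1]-c[1])-r,s.mean(0)[:2]-v*r,loss='soft_l1',f_scale=.001)
        print(n,nm,len(s),f.x.round(4),s[:,2].mean().round(4),s[:,2].min().round(4),'rms',np.sqrt(2*f.cost/len(s)).round(4),'relTCP',((f.x-o[:2])*1e3).round(1))
    s=q[(q[:,2]>.064)&(q[:,2]<.072)]
    print(n,'mount',cv2.minEnclosingCircle(s[:,:2].astype(np.float32)),s[:,2].mean())
a,b=[cv2.imread(f'pics/{n}{sys.argv[1]}.png') for n in('scene','wrist')]
cv2.imwrite(f'pics/c{sys.argv[1]}.png',cv2.resize(np.hstack([cv2.resize(a[110:270,150:310],(384,384),interpolation=cv2.INTER_CUBIC),b[:,64:448]]),(800,400)))
E
python3 k.py 6
```

```text
t 15.1 pos [ 0.4968 -0.2266  0.1888] x [ 0.001  0.    -1.   ] z [1.    0.002 0.001] F [ 0.18  0.06 -2.35] w 0.0275 q [-21.   9.  47. 104.  -7.  70.  29.]
(0.4972, -0.2277, 0.17) -> [ 0.0188 -0.0011  0.0004]
(0.4972, -0.2277, 0.156) -> [ 0.0328 -0.0011  0.0004]
turn 0.1 or -179.9
scene pin 8 [ 0.4971 -0.226 ] 0.1023 0.0989 rms 0.0009 relTCP [0.3 0.6]
scene noselow 29 [ 0.4967 -0.2264] 0.1328 0.1292 rms 0.0008 relTCP [-0.1  0.2]
scene nosemid 29 [ 0.4967 -0.2267] 0.14 0.1369 rms 0.0006 relTCP [-0.1 -0.1]
scene nosetop 32 [ 0.4966 -0.2264] 0.1474 0.144 rms 0.0007 relTCP [-0.2  0.2]
scene mount ((0.4961886703968048, -0.22883349657058716), 0.016189852729439735) 0.06840583349852632
wrist noselow 79 [ 0.4962 -0.226 ] 0.1328 0.1288 rms 0.0002 relTCP [-0.6  0.6]
wrist nosemid 47 [ 0.4961 -0.226 ] 0.1394 0.1369 rms 0.0002 relTCP [-0.7  0.6]
wrist mount ((0.4965859353542328, -0.22672341763973236), 0.015120438300073147) 0.06820723898871417
```

View pics/c6.png

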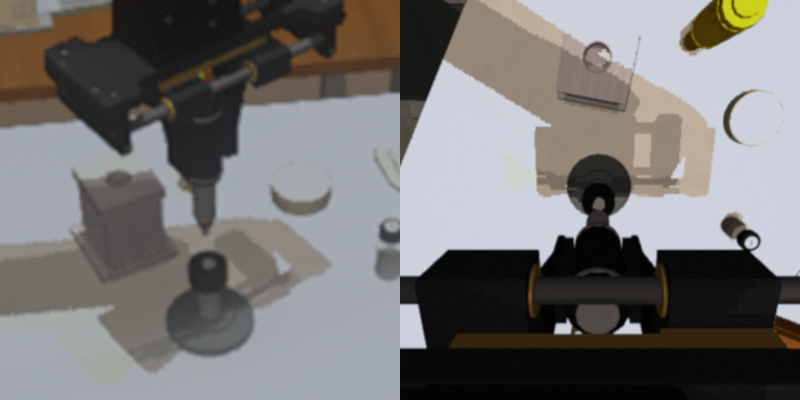

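step_arm(
  deltas=[
    [-1,0.006,-0.0005,0.0003,0],
    [-1,0.013,-0.001,0.0003,0],
    [-1,0.02,-0.001,0.0003,0],
    [-1,0.024,-0.001,0.0003,0],
    [-1,0.024,-0.001,0.0003,0],
    [-1,0.024,-0.001,0.0003,0],
  ],
)

```text
time_s: 15.95
tool_pos: [0.4967, -0.2287, 0.1646]
tool_rot: [-5.1, 90.0, -5.1]
force: [0.4, -0.4, -2.1]
grip_width: 0.0274
```

```bash
python3 k.py 7
```

```text
t 15.95 pos [ 0.4967 -0.2287  0.1646] x [ 0. -0. -1.] z [1. 0. 0.] F [ 0.39 -0.37 -2.14] w 0.0274 q [-20.  11.  47. 105.  -9.  68.  30.]
(0.4972, -0.2277, 0.17) -> [-0.0054  0.001   0.0005]
(0.4972, -0.2277, 0.156) -> [0.0086 0.001  0.0005]
turn 0.0 or -180.0
scene pin 8 [ 0.4966 -0.2287] 0.079 0.0761 rms 0.0006 relTCP [-0.1 -0. ]
scene noselow 36 [ 0.4966 -0.2287] 0.1082 0.1047 rms 0.0008 relTCP [-0.1 -0.1]
scene nosemid 28 [ 0.4967 -0.2285] 0.1161 0.1127 rms 0.0007 relTCP [0.  0.1]
scene nosetop 29 [ 0.4963 -0.2286] 0.1234 0.1196 rms 0.0007 relTCP [-0.4  0. ]
scene mount ((0.49668964743614197, -0.22931155562400818), 0.015922851860523224) 0.06825165843403534
wrist noselow 83 [ 0.4962 -0.228 ] 0.1086 0.1047 rms 0.0002 relTCP [-0.6  0.7]
wrist nosemid 44 [ 0.4963 -0.2279] 0.1154 0.1127 rms 0.0002 relTCP [-0.4  0.7]
wrist mount ((0.49647286534309387, -0.22656968235969543), 0.015039891004562378) 0.06822082936388989
```

step_arm(
  deltas=[
    [-1,0,0.001,0.0004,0],
    [-1,0.002,0.001,0.0004,0],
    [-1,0.003,0.001,0.0004,0],
    [-1,0.004,0.001,0.0004,0],
    [-1,0.004,0.001,0.0004,0],
    [-1,0.004,0.001,0.0004,0],
  ],
)

```text
time_s: 16.8
tool_pos: [0.497, -0.2276, 0.1605]
tool_rot: [17.1, 90.0, 17.1]
force: [0.8, -0.2, -2.5]
grip_width: 0.0274
```

```bash
python3 k.py 8
```

```text
t 16.8 pos [ 0.497  -0.2276  0.1605] x [ 0.  0. -1.] z [1. 0. 0.] F [ 0.84 -0.15 -2.53] w 0.0274 q [-20.  11.  47. 105.  -9.  67.  30.]
(0.4972, -0.2277, 0.17) -> [-0.0095 -0.0001  0.0002]
(0.4972, -0.2277, 0.156) -> [ 0.0045 -0.0001  0.0002]
turn 0.0 or -180.0
scene pin 113 [ 0.4954 -0.2313] 0.0696 0.0675 rms 0.0034 relTCP [-1.6 -3.7]
scene noselow 27 [ 0.4968 -0.2279] 0.1048 0.1005 rms 0.0007 relTCP [-0.2 -0.3]
scene nosemid 26 [ 0.4968 -0.228 ] 0.112 0.1089 rms 0.0008 relTCP [-0.2 -0.4]
scene nosetop 27 [ 0.4967 -0.2276] 0.1196 0.116 rms 0.0009 relTCP [-0.3  0. ]
scene mount ((0.4967980682849884, -0.2292916476726532), 0.01578911952674389) 0.06837975320197166
wrist pin 555 [ 0.4966 -0.2216] 0.0684 0.0675 rms 0.0034 relTCP [-0.4  6. ]
wrist noselow 81 [ 0.4964 -0.2269] 0.1045 0.1005 rms 0.0002 relTCP [-0.6  0.7]
wrist nosemid 46 [ 0.4964 -0.2269] 0.1111 0.1087 rms 0.0002 relTCP [-0.6  0.7]
wrist mount ((0.4964695870876312, -0.22648927569389343), 0.015100703574717045) 0.06819842209768703
```

step_arm(
  deltas=[
    [-1,0.001,0,0,0],
    [-1,0.002,0,0,0],
    [-1,0.002,0,0,0],
    [-1,0.002,0,0,0],
  ],
)

```text
time_s: 17.4
tool_pos: [0.4971, -0.2276, 0.1586]
tool_rot: [1.8, 90.0, 1.9]
force: [-1.0, -0.4, -0.5]
grip_width: 0.0271
```

```bash
cat > n.py <<'E'
from h import *
a=[]
for _ in range(10): read_camera('top'); o=monitor.get_obs(); a.append(np.r_[o['tool_pos'],o['force']])
print(np.mean(a,0).round(4),np.std(a,0).round(4))
E
python3 n.py
```

```text
[ 0.4971 -0.2276  0.1585  0.0036  0.0275 -0.5025] [0.     0.     0.     0.4764 0.4254 0.4386]
```

step_arm(
  deltas=[
    [-1,0.001,0,0,0],
    [-1,0.002,0,0,0],
    [-1,0.0029,0,0,0],
    [-1,0.0029,0,0,0],
    [-1,0.0029,0,0,0],
  ],
)

```text
time_s: 18.52
tool_pos: [0.4971, -0.2276, 0.1557]
tool_rot: [-3.7, 90.0, -3.7]
force: [-0.4, 0.8, 1.7]
grip_width: 0.0272
```

```bash
python3 n.py; python3 k.py 9
```

```text
[ 0.4971 -0.2276  0.1556  0.0593  0.0573  1.1838] [0.     0.     0.     0.4675 0.417  0.4428]
t 19.02 pos [ 0.4971 -0.2276  0.1556] x [ 0. -0. -1.] z [1. 0. 0.] F [-0.01 -0.12  0.11] w 0.0274 q [-20.  12.  47. 106.  -9.  67.  30.]
(0.4972, -0.2277, 0.17) -> [-0.0144 -0.0001  0.0001]
(0.4972, -0.2277, 0.156) -> [-0.0004 -0.0001  0.0001]
turn 0.0 or -180.0
scene pin 143 [ 0.4935 -0.2332] 0.068 0.0628 rms 0.0035 relTCP [-3.6 -5.6]
scene noselow 29 [ 0.497  -0.2276] 0.1001 0.0959 rms 0.0007 relTCP [-0.1 -0. ]
scene nosemid 22 [ 0.4969 -0.2282] 0.1072 0.1048 rms 0.0008 relTCP [-0.2 -0.6]
scene nosetop 29 [ 0.4973 -0.228 ] 0.114 0.1111 rms 0.0008 relTCP [ 0.2 -0.4]
scene mount ((0.49740681052207947, -0.23050610721111298), 0.01685791276395321) 0.06823481772929821
wrist pin 643 [ 0.4966 -0.2205] 0.068 0.0627 rms 0.0035 relTCP [-0.5  7.1]
wrist noselow 84 [ 0.4964 -0.2269] 0.0992 0.0956 rms 0.0002 relTCP [-0.6  0.7]
wrist nosemid 48 [ 0.4964 -0.2268] 0.1062 0.1037 rms 0.0002 relTCP [-0.6  0.8]
wrist mount ((0.4965873658657074, -0.22677092254161835), 0.015112988650798798) 0.0681724098331914
```

View pics/c9.png

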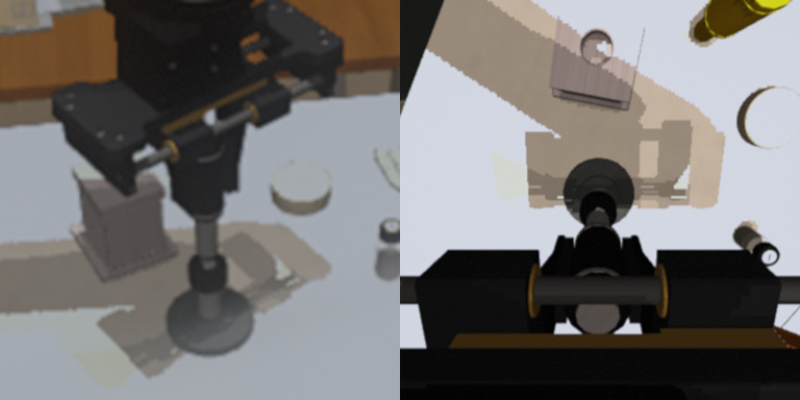

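```bash
sed -i 's/range(10)/range(40)/' n.py; python3 n.py
```

```text
[ 0.497  -0.2276  0.1556  0.3826 -0.1477  1.4232] [0.     0.     0.     0.4869 0.465  0.4446]
```

```bash
python3 -c "
from h import *
print(env.sign_off()); plan()"
```

```text
the job is handed in; nothing more can be done
None
the job is handed in; nothing more can be done
```

I stood the mount on the anvil and let go of it. I then lifted the black probe out of its stand, and I am holding it upright with the tip pressed on the middle of the mount's polished face. I handed the job in at about 21 s without letting go of the probe.

- **Mount position:** the top and wrist cameras put it within about 1 mm of the anvil's centre, with its top at about 0.068 m. The scene camera was rougher, and differed by up to about 2 mm.
- **Probe alignment:** the nose is within about 0.4 mm of the mount's centre by the wrist camera. The scene camera's coarser estimate, with the probe partly hiding the mount, differed by 2–3 mm. The tool reads vertical.
- **How far the tip is in:** the arm's height gives about 4.0 mm. The averaged force, about 3.6 N after subtracting the probe's weight, gives about 3.5 mm. These disagree by about 0.5 mm, but both are close to half way, so I left it there.
- **Vial, weight and puck:** I kept the arm well away from them, but I did not measure their positions again at the end.

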